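# Prime the bench vacuum pump by hand

### The job

First close the vent of the hand-primed vacuum pump by pushing its yellow-knobbed lever all the way over to the back, towards the hose barbs. Then press the black plunger down and let it spring up again, as many times as it takes, until the red indicator pin beside it has popped fully out, and leave the plunger up. Do not touch the pin itself, and leave the bottles, the pot and the marker where they stand: nothing is to be picked up.

Things in the scene. Friction and masses are not known exactly. Their poses are not given: they have to be found in the camera images.
- pump: Hand vacuum pump, screwed down: foot plate 110 x 235 x 12 mm, white block 78 x 130 mm, top at 80 mm, and a step (80 x 60, top 45 mm) under the vent lever. Origin on the worktop under the plunger's axis; z up, +x to the back, where two brass hose barbs stick out 24 mm; ribs in front. Indicator pin at x 0, y +55 mm; lever pivot at x 0, y -85, z 67 mm.
- plunger (a joint): Plunger travel, m: 0 up, grows as pressed, 0.012 at the bottom stop. Its spring pushes back with about 7 N at the top, 10 N at the bottom (up to 12 N with friction) and returns it by itself. Only a nearly full stroke (over 10 mm) is sure to advance the pin.
- plunger_top (a point): Centre of the flat top of the plunger's black mushroom cap, 44 mm across and 14 mm thick, 120 mm above the worktop when up.
- indicator (a joint): How far the pin stands out, m: 0 to 0.048 (stop). It rises on the plunger's RETURN strokes, about 8 mm a full stroke (the first 4 to 13 mm), stays put on the way down, and from about 0.041 springs out the rest to 0.048 and stays. Starts between 0 and 0.014, so 4 or 5 full strokes; further strokes do nothing.
- indicator_pin: Upright indicator pin, 12 mm thick, red with a green band 10 mm high at its lower end, wholly clear of the black collar (top at 89 mm) only when the pin is fully out. Its axis is 55 mm to the pump's +y side of the plunger's. This body's origin lies on the plunger's axis: use indicator_tip.
- indicator_tip (a point): Centre of the pin's top face; 92 mm above the worktop at indicator 0, 140 mm when fully out.
- vent (a joint): Vent lever angle, rad: 0 leans 0.5 rad to the front (pump's -x, open), 0.5 upright, 1.0 leans 0.5 rad to the back (+x, closed, stop). Stays where it is left; about 1 N at the knob moves it. Starts between 0 and 0.25.
- vent_tip (a point): Centre of the yellow ball knob (26 mm across) at the end of the vent lever (steel rod 10 mm thick, 80 mm from pivot to knob centre).
- saline: White dropper bottle with a blue cap, 36 mm across, 99 mm tall, loose, stands behind the pump; origin at the centre of its underside. A bystander.
- pot: Empty clear specimen pot with a white lid, 46 mm across, 87 mm tall, loose, stands behind the pump; origin at the centre of its underside. A bystander.
- oil: Small white dropper bottle with a green label and white cap, 27 mm across, 83 mm tall, loose, stands to the left of the pump; origin at the centre of its underside. A bystander.
- fineliner: White marker pen with a blue cap, 17 mm thick, 135 mm long, loose, lies to the right of the pump; origin at the middle of its underside. A bystander.

How it is judged (in metres and radians):
On the way, in this order (a step that is already met when the one before it is completed fails the run):
1. the vent lever is pushed fully over to the back (value of joint vent above 0.9 rad), for 0.1 s.
2. the plunger is pressed down (value of joint plunger above 0.009 m), for 0.02 s.
3. the plunger is up again after a first stroke, with the pin still not out (value of joint plunger below 0.003 m and value of joint indicator below 0.04 m), for 0.02 s.
4. the plunger has been pumped until the pin is fully out (value of joint indicator above 0.0465 m), for 0.2 s.
At the end, for the whole second after the job is handed in: The vent lever stands at the back (over 0.9 of 1.0 rad), the indicator pin stands out over 46.5 of 48 mm, the plunger is up (within 2 mm), and both bottles, the pot and the marker are within 15 mm of where they stood, the bottles and pot upright (value of joint vent above 0.9 rad and value of joint indicator above 0.0465 m and value of joint plunger below 0.002 m and distance of each of saline, pot, oil, fineliner from where it was at the start of the episode below 0.015 m and angle between each of saline, pot, oil's own z axis and vertical below 0.15 rad); the robot touches nothing.
It fails at once if the plunger is pumped while the vent is still open (value of joint plunger above 0.005 m and value of joint vent below 0.85 rad).
It fails at once if the robot touches the indicator pin (contact force between any of the fingers, the arm and indicator_pin above 0.5 N).
It fails at once if a bottle, the pot or the marker is lifted (height (world z) of any of saline, pot, oil, fineliner above 0.01 m).
It fails at once if a bottle, the pot or the marker is moved more than 15 mm (distance of any of saline, pot, oil, fineliner from where it was at the start of the episode above 0.015 m).
It also fails if it takes over 45 s, if anything falls off the work surface, if the arm or the gripper's body presses on something with over 40 N, if the wrist force passes 120 N, or if a joint passes its speed limit or range.

### The arm

A 6-joint arm with a two-finger parallel gripper is mounted at the origin on a cart in front of the work surface, level with it; the furniture and walls round the work are solid. World frame = base frame: x ahead of the robot, y to its left, z up, the work surface at z = 0. Lengths are in m, angles in degrees, forces in N, time in s.
With the tool pointing down it reaches from about 0.375 to 0.9 m from the base axis. Payload 3.1 kg.
Tool frame: the origin (TCP) lies at the very end of the fingers, on their centre line; the grasp point (between the pads) lies 19 mm behind it; z points along the fingers, y is the line along which they close (so a half turn about z gives the same grasp; the last joint's range is limited). The gripper opens to 87 mm and grips with 3 to 60 N. Pads are 19 mm wide; open, the fingers measure 117 mm over their backs; the gripper's body (75 mm by 190 mm) begins 51 mm behind the grasp point.
Start: joints at [-82.936, 30.224, 82.088, -0, 67.689, -10.227], TCP at [0.186, -0.597, 0.223] pointing down, gripper open.
Joint ranges: [-176.69, 176.69], [-43.24, 126.21], [12.49, 139.97], [-82, 262], [0, 151.66], [-163.58, 163.58]. Speed limits (degrees/s): [159.86, 159.86, 180, 180, 180, 180].

### API

Orientations are given as a 3x3 rotation matrix whose columns are the frame's x, y, z axes.
In Python, from workcell import status, vision, order gives the robot as it stands.
- The arm moves only by the tool send_rows, never from a script. Its argument "plan" is a list that holds one entry, the list of rows, each a list of 5 numbers: the shift along the tool's x, y, z in mm, then the turn about the tool's z in degrees, then the finger opening in mm, from 0 to 87. In form: [[[dx, dy, dz, roll, jaw], ...]]. A call has 1 to 12 rows; each row shifts and turns the commanded pose from where the row before left it, along the tool's axes as they then stand; what a row does not reach is not made up. A row lasts 1/8 s, in which the tool goes at most 62.5 mm and 10.7 degrees, less where a joint would pass 70% of its speed; a pose out of reach is approached as far as the arm can. A call with a gripper value outside its range is refused whole. The fingers move at their own pace and stop on an object; "newtons" is the grip in N (left out, the last holds). Time passes only in rows, so rows that do not move let the fingers close. It gives the time, the measured TCP pose, the force, the opening and the grip force at its end, in the units of the state.
- status.sense(): the state, without advancing time (a new reading comes with each control period).
- vision.snapshot(name): name is "scene" or "top" or "wrist"; returns (picture, depth): 420x560x3 uint8, red, green, blue; 420x560 float32, m along the optical axis (not along the pixel's ray), 0 where there is no reading.
- vision.camera_info(name): a dict with "intrinsics" (3x3 intrinsics, pixels), "extrinsics" (4x4, takes a point from camera to world coordinates); the wrist camera has in their place "mount" (4x4, takes a point from camera to tool coordinates, whose origin is the TCP and whose axes are the flange's). Camera axes: x right, y down, z forward; pixel columns grow to the right and rows downward; lengths in m; the calibration is good to about 2 mm. The wrist camera is an equidistant fisheye: a pixel r from the principal point sees the ray r / f radians off the axis. A picture is of the moment at which its call begins: read the wrist's pose just before it. camera_info takes no time and is no camera call.
- order.hand_in(): hands the job in; it is judged then, once.
The state is a dict: "time": time; "qpos": joint angles; "qvel": joint speeds; "joint_efforts": joint torques, N m; "eef_pos": TCP position; "ee_rot": TCP orientation; "wrist_force": force on the tool from outside, world axes, zero at the start; "torque": the same for the moment, N m; "opening": finger opening in m; "grip_force": force on a finger pad.
Only numpy, scipy, OpenCV 4.12 (cv2) and the standard library are available. Lean on these libraries where they do the work, as an engineer would, in place of code of your own. Each camera call takes 0.05 s, during which the arm holds its last target. There are 200 camera calls.

## Working session

There is one attempt and no reset: what is moved stays moved. The work goes in short steps, Python scripts to look and compute and a tool call to move; the robot and the scene stay as the last step left them, time stands still between calls to the robot, and variables do not carry over. Pictures are saved under pics/ and viewed, at most 10 in all, crops included, and the job is handed in when it is done.

Besides the shell and the picture viewer there is one more tool, called after "Call:" as name(argument=value, ...) on one line, values as JSON. send_rows: Moves the arm, as the interface text tells. Its arguments: {"type":"object","properties":{"plan":{"type":"array","items":{"type":"array","items":{"type":"array","items":{"type":"number"}}}},"newtons":{"type":"number"}},"required":["plan"]}

```bash
mkdir -p pics; cat > h.py <<'E'
import numpy as np, cv2
from workcell import status, vision, order
def grab(n):
    s=status.sense(); p,d=vision.snapshot(n); np.savez(f'pics/{n}.npz',p=p,d=d,pos=s['eef_pos'],R=s['ee_rot']); cv2.imwrite(f'pics/{n}.png',p[:,:,::-1]); return p,d
def world(n,u,v,d):
    c=vision.camera_info(n);K=np.array(c['intrinsics']);T=np.array(c['extrinsics'])
    r=np.linalg.inv(K)@[u,v,1]
    return (T@np.r_[r*d,1])[:3]
E
python3 - <<'E'
from h import *
a,_=grab('scene');b,_=grab('top')
cv2.imwrite('pics/a1.png',a[:,:,::-1]);cv2.imwrite('pics/b1.png',b[:,:,::-1])
s=status.sense();print(s['time'],s['eef_pos'],np.round(s['ee_rot'],3),s['opening'])
for n in('scene','top'):print(vision.camera_info(n))
E
```

```text
0.1 [ 0.18570498 -0.59609072  0.22167182] [[ 0.955  0.297 -0.   ]
 [ 0.297 -0.955  0.002]
 [ 0.    -0.002 -1.   ]] 0.08692460031038234
{'intrinsics': array([[448.70555909,   0.        , 278.20349341],
       [  0.        , 448.70555909, 209.70609055],
       [  0.        ,   0.        ,   1.        ]]), 'extrinsics': array([[-0.83562105, -0.30929032,  0.453957  , -0.06959688],
       [-0.54873095,  0.43219294, -0.71561414,  0.9588672 ],
       [ 0.02513551, -0.8470825 , -0.53086669,  0.81566685],
       [ 0.        ,  0.        ,  0.        ,  1.        ]])}
{'intrinsics': array([[460.72643154,   0.        , 281.50617177],
       [  0.        , 460.72643154, 211.44470543],
       [  0.        ,   0.        ,   1.        ]]), 'extrinsics': array([[ 0.01042059, -0.98935834,  0.14512576,  0.37842   ],
       [-0.99988079, -0.00865589,  0.01278596, -0.01335955],
       [-0.0113937 , -0.14524169, -0.9893306 ,  1.30282178],
       [ 0.        ,  0.        ,  0.        ,  1.        ]])}
```

View pics/a1.png

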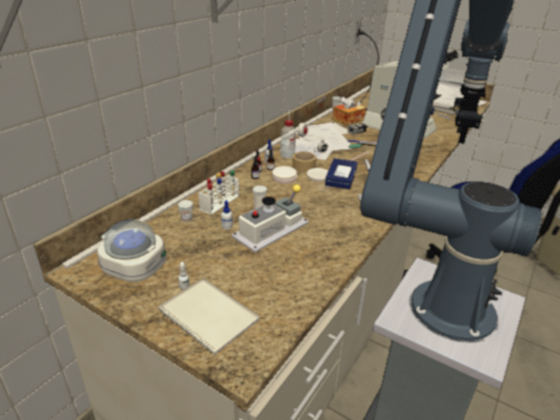

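View pics/b1.png

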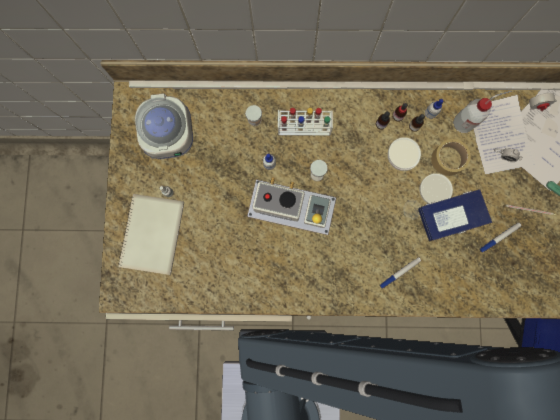

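The scene view shows the pump at about (270,220), with the plunger cap at (268,203) and the yellow knob at (296,188). In the top view the cap is at (287,200), the pin at (267,197) and the knob at (316,218). The saline bottle (268,160) and pot (319,169) stand behind the pump. I'll enlarge both views.

```bash
python3 - <<'E'
from h import *
A=np.load('pics/scene.npz');B=np.load('pics/top.npz')
a=A['p'][165:255,215:315];b=B['p'][145:245,240:340]
f=lambda x:cv2.resize(x,None,fx=4,fy=4,interpolation=cv2.INTER_CUBIC)
a=f(a);b=f(b);a=np.vstack([a,np.zeros((40,400,3),np.uint8)])
cv2.imwrite('pics/c1.png',np.hstack([a,b])[:,:,::-1])
# top-view depth -> world
for nm,u,v in[('cap',287,200),('pin',267,197),('knob',316,218),('blk',278,211),('saline',268,159),('pot',319,169)]:
    print(nm,np.round(world('top',u,v,B['d'][v,u]),4))
for nm,u,v in[('cap',268,203),('knob',296,188)]:
    print(nm,np.round(world('scene',u,v,A['d'][v,u]),4))
E
```

```text
cap [ 0.5828 -0.0121  0.1161]
pin [0.5934 0.0411 0.099 ]
knob [ 0.5313 -0.0855  0.1524]
blk [0.5592 0.0119 0.0779]
saline [0.7021 0.0408 0.0801]
pot [ 0.6722 -0.0973  0.0927]
cap [0.5732 0.0038 0.1174]
knob [ 0.5265 -0.0784  0.1469]
```

View pics/c1.png

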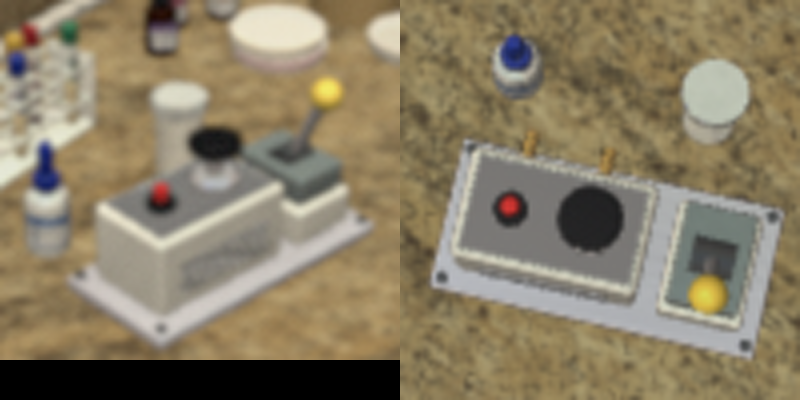

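The crop shows, in full-picture pixels:

| View | Cap | Pin | Knob |
|---|---|---|---|
| Top | (287.2,199.2) | (267.2,196.2) | (316.6,218.4) |
| Scene | (268.4,200) | (255,212) | (296.4,187.6) |

The pin is low and the lever leans to the front. Next I triangulate.

```bash
python3 - <<'E'
from h import *
def ray(n,u,v):
    a=world(n,u,v,0);b=world(n,u,v,1);return a,(b-a)/np.linalg.norm(b-a)
def tri(p,q):
    M=0;m=0;L=[ray('top',*p),ray('scene',*q)]
    for o,d in L:
        P=np.eye(3)-np.outer(d,d);M=M+P;m=m+P@o
    x=np.linalg.solve(M,m);return x,[np.linalg.norm((np.eye(3)-np.outer(d,d))@(x-o)) for o,d in L]
def atz(n,u,v,z):
    o,d=ray(n,u,v);return o+d*(z-o[2])/d[2]
for k,p,q,z in[('cap',(287.2,199.2),(268.4,200),.12),('knob',(316.6,218.4),(296.4,187.6),.14),('pin',(267.2,196.2),(255,212.3),.097)]:
    x,e=tri(p,q);print(k,x.round(4),np.round(e,4),atz('top',*p,z).round(4),atz('scene',*q,z).round(4))
# foot plate corners (screws), z .012
for u,v in[(257.6,181.6),(250.2,214),(332.6,198.8),(326,231)]:print(atz('top',u,v,.012).round(4))
E
```

```text
cap [ 0.5842 -0.013   0.1161] [0.0009 0.0009] [ 0.5843 -0.0126  0.12  ] [ 0.5797 -0.0078  0.12  ]
knob [ 0.5311 -0.0878  0.1426] [0.0005 0.0005] [ 0.5319 -0.0878  0.14  ] [ 0.533 -0.092  0.14 ]
pin [0.5957 0.0404 0.0952] [0.0007 0.0007] [0.5959 0.0407 0.097 ] [0.5933 0.0426 0.097 ]
[0.6535 0.0726 0.012 ]
[0.5597 0.0919 0.012 ]
[ 0.6053 -0.1414  0.012 ]
[ 0.5133 -0.1223  0.012 ]
```

Call:
send_rows(plan=[[[0,0,0,10,0],[0,0,0,10,0],[0,0,0,9.8,0],[10,-30,0,0,0],[16,-48,0,0,0],[16,-48,0,0,0],[16,-48,0,0,0],[16,-48,0,0,0],[16,-48,0,0,0],[16,-48,0,0,0],[16,-48,0,0,0],[16,-48,0,0,0]]], newtons=10)

```text
time: 1.6
eef_pos: [0.4107, -0.2209, 0.2224]
ee_rot: [[0.976, -0.217, -0.0], [-0.217, -0.976, 0.0], [-0.0, -0.0, -1.0]]
wrist_force: [0.8, -1.3, -0.9]
opening: 0.0005
grip_force: 0.0
```

Call:
send_rows(plan=[[[12,-39,0,0,0],[12,-39,0,0,0],[12,-39,0,0,0],[12,-39,0,0,0],[0,0,25,0,0],[0,0,25,0,0],[0,0,25,0,0],[0,0,20,0,0],[0,0,0,0,0],[0,0,0,0,0]]])

```text
time: 2.85
eef_pos: [0.4912, -0.0807, 0.128]
ee_rot: [[0.976, -0.217, 0.001], [-0.217, -0.976, -0.0], [0.001, 0.0, -1.0]]
wrist_force: [-0.2, -0.2, 0.1]
opening: 0.0004
grip_force: 0.0
```

```bash
python3 - <<'E'
from h import *
b,_=grab('top');a,_=grab('scene')
f=lambda x:cv2.resize(x,None,fx=4,fy=4,interpolation=cv2.INTER_CUBIC)
cv2.imwrite('pics/d1.png',np.hstack([f(a[165:265,215:315]),f(b[145:245,240:340])])[:,:,::-1])
E
```

```text
(no output)
```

View pics/d1.png

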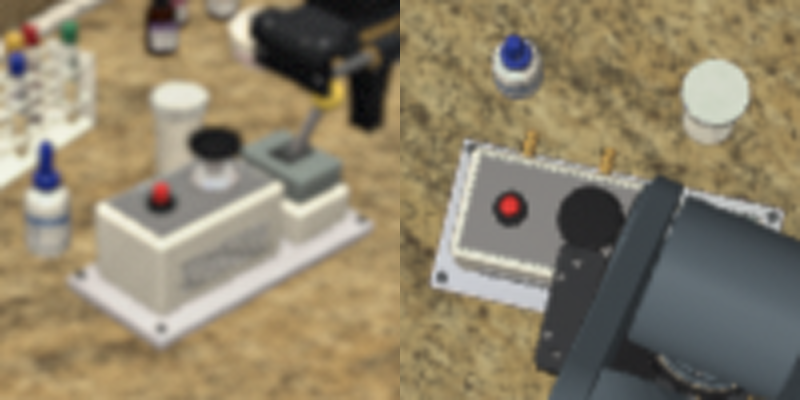

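The closed fingers stand in front of the knob at crop (370,95), in line with the lever, and nothing has moved. I start pushing.

Call:
send_rows(plan=[[[10,0,0,0,0],[10,0,0,0,0],[10,0,0,0,0],[10,0,0,0,0],[10,0,0,0,0],[10,0,0,0,0],[10,0,0,0,0],[10,0,0,0,0],[5,0,0,0,0],[0,0,0,0,0]]])

```text
time: 4.2
eef_pos: [0.5744, -0.0992, 0.1275]
ee_rot: [[0.976, -0.217, 0.001], [-0.217, -0.976, -0.0], [0.001, 0.0, -1.0]]
wrist_force: [-0.1, 0.3, 0.3]
opening: 0.001
grip_force: 0.0
```

Call:
send_rows(plan=[[[3,0,0,0,0],[2,0,0,0,0],[0,0,0,0,0]]])

```text
time: 4.58
eef_pos: [0.5786, -0.1, 0.1275]
ee_rot: [[0.976, -0.217, -0.0], [-0.217, -0.976, 0.0], [-0.0, -0.0, -1.0]]
wrist_force: [-0.1, 0.7, -0.4]
opening: 0.0006
grip_force: 0.3
```

Call:
send_rows(plan=[[[2,0,0,0,0],[0,0,0,0,0]]])

```text
time: 4.82
eef_pos: [0.5804, -0.1003, 0.1275]
ee_rot: [[0.976, -0.217, -0.001], [-0.217, -0.976, 0.0], [-0.001, -0.0, -1.0]]
wrist_force: [-1.3, 1.3, -0.2]
opening: 0.0005
grip_force: 0.7
```

Call:
send_rows(plan=[[[2,0,0,0,0],[0,0,0,0,0]]])

```text
time: 5.08
eef_pos: [0.5808, -0.1004, 0.1273]
ee_rot: [[0.976, -0.216, -0.004], [-0.216, -0.976, 0.001], [-0.004, -0.0, -1.0]]
wrist_force: [-5.5, 1.0, 1.9]
opening: 0.0008
grip_force: 2.4
```

```bash
python3 - <<'E'
from h import *
b,_=grab('wrist');a,_=grab('scene')
f=lambda x,k:cv2.resize(x,None,fx=k,fy=k,interpolation=cv2.INTER_CUBIC)
A=f(a[165:265,215:315],4);B=cv2.resize(b,(400,300));B=np.vstack([B,np.zeros((100,400,3),np.uint8)])
cv2.imwrite('pics/e1.png',np.hstack([A,B])[:,:,::-1])
E
```

```text
(no output)
```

View pics/e1.png

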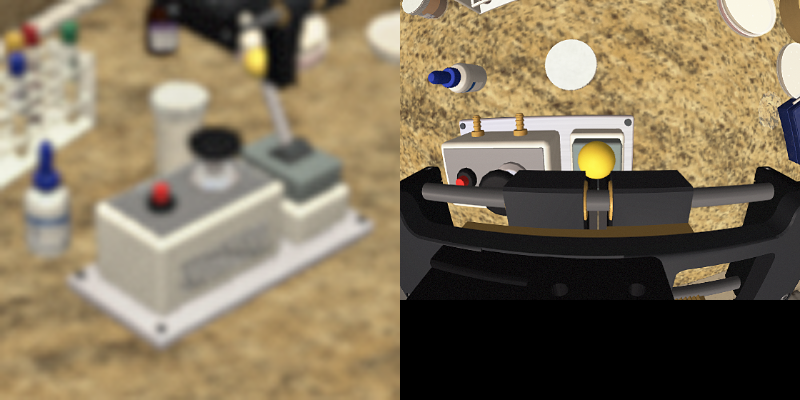

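The lever leans to the back in both views: knob at scene crop (256,60), wrist crop (597,160). The force rose to 5.5 N with no further travel, so it is on its stop. I back off, rise and move over the cap.

Call:
send_rows(plan=[[[-10,0,0,0,0],[-20,0,0,0,0],[0,0,-20,0,0],[0,0,-25,0,0],[5,-29,0,0,0],[5,-29,0,0,0],[4,-28,0,0,0],[0,0,20,0,0],[0,0,15,0,0],[0,0,0,0,0]]])

```text
time: 6.42
eef_pos: [0.5848, -0.0136, 0.1364]
ee_rot: [[0.976, -0.217, -0.002], [-0.217, -0.976, 0.0], [-0.002, 0.0, -1.0]]
wrist_force: [0.4, -0.3, -0.3]
opening: 0.0004
grip_force: 0.0
```

```bash
python3 - <<'E'
from h import *
b,_=grab('wrist');a,_=grab('scene')
f=lambda x,k:cv2.resize(x,None,fx=k,fy=k,interpolation=cv2.INTER_CUBIC)
A=f(a[165:265,215:315],4);B=cv2.resize(b,(400,300));B=np.vstack([B,np.zeros((100,400,3),np.uint8)])
cv2.imwrite('pics/f1.png',np.hstack([A,B])[:,:,::-1])
E
```

```text
(no output)
```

View pics/f1.png

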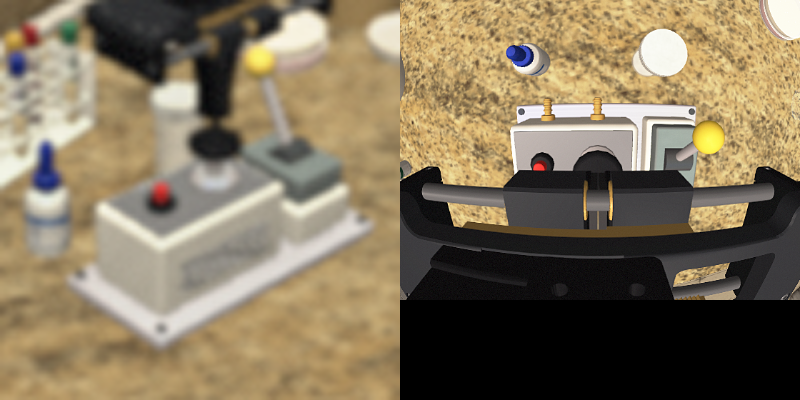

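The closed fingers stand centred over the cap (scene crop (215,130)), the lever stays at the back with its knob at (260,60), and the pin at (160,195) is well clear. First stroke.

Call:
send_rows(plan=[[[0,0,8,0,0],[0,0,8,0,0],[0,0,3,0,0],[0,0,3,0,0],[0,0,3,0,0],[0,0,0,0,0]]])

```text
time: 7.28
eef_pos: [0.5857, -0.0137, 0.1134]
ee_rot: [[0.976, -0.216, 0.0], [-0.216, -0.976, -0.0], [0.0, 0.0, -1.0]]
wrist_force: [-1.7, -0.6, 7.8]
opening: 0.0004
grip_force: 3.8
```

Call:
send_rows(plan=[[[0,0,2,0,0],[0,0,0,0,0]]])

```text
time: 7.52
eef_pos: [0.5857, -0.0137, 0.1116]
ee_rot: [[0.976, -0.216, 0.0], [-0.216, -0.976, -0.001], [0.001, 0.0, -1.0]]
wrist_force: [-2.2, -0.8, 8.4]
opening: 0.0005
grip_force: 4.0
```

Call:
send_rows(plan=[[[0,0,2,0,0],[0,0,0,0,0]]])

```text
time: 7.78
eef_pos: [0.5857, -0.0137, 0.1097]
ee_rot: [[0.976, -0.216, 0.001], [-0.216, -0.976, -0.0], [0.001, 0.0, -1.0]]
wrist_force: [-3.3, -0.1, 8.4]
opening: 0.0006
grip_force: 4.2
```

Call:
send_rows(plan=[[[0,0,2,0,0],[0,0,0,0,0]]])

```text
time: 8.02
eef_pos: [0.5857, -0.0137, 0.1084]
ee_rot: [[0.976, -0.216, 0.001], [-0.216, -0.976, -0.001], [0.001, 0.0, -1.0]]
wrist_force: [-3.1, -0.1, 11.5]
opening: 0.0007
grip_force: 5.9
```

Call:
send_rows(plan=[[[0,0,1,0,0],[0,0,0,0,0]]])

```text
time: 8.28
eef_pos: [0.5858, -0.0137, 0.1083]
ee_rot: [[0.976, -0.216, 0.001], [-0.216, -0.976, -0.001], [0.001, 0.001, -1.0]]
wrist_force: [-5.1, -0.7, 16.9]
opening: 0.0007
grip_force: 8.6
```

The bottom stop is confirmed: 17 N, with no further travel. Now I release it and make a second stroke.

Call:
send_rows(plan=[[[0,0,-6,0,0],[0,0,-6,0,0],[0,0,-6,0,0],[0,0,0,0,0],[0,0,0,0,0],[0,0,6,0,0],[0,0,6,0,0],[0,0,6,0,0],[0,0,0,0,0],[0,0,0,0,0]]])

```text
time: 9.52
eef_pos: [0.5861, -0.0135, 0.1083]
ee_rot: [[0.976, -0.216, 0.002], [-0.216, -0.976, -0.0], [0.002, 0.0, -1.0]]
wrist_force: [-4.9, 0.5, 19.6]
opening: 0.0003
grip_force: 9.8
```

Call:
send_rows(plan=[[[0,0,-6,0,0],[0,0,-6,0,0],[0,0,-6,0,0],[0,0,0,0,0],[0,0,0,0,0]]])

```text
time: 10.15
eef_pos: [0.5851, -0.0134, 0.1229]
ee_rot: [[0.976, -0.217, -0.001], [-0.217, -0.976, 0.0], [-0.001, 0.0, -1.0]]
wrist_force: [-0.4, -0.5, -0.5]
opening: 0.0004
grip_force: 0.0
```

```bash
python3 - <<'E'
from h import *
b,_=grab('wrist');a,_=grab('scene')
f=lambda x,k:cv2.resize(x,None,fx=k,fy=k,interpolation=cv2.INTER_CUBIC)
A=f(a[165:265,215:315],4);B=f(b[190:290,130:230],4)
cv2.imwrite('pics/g1.png',np.hstack([A,B])[:,:,::-1])
E
```

```text
(no output)
```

View pics/g1.png

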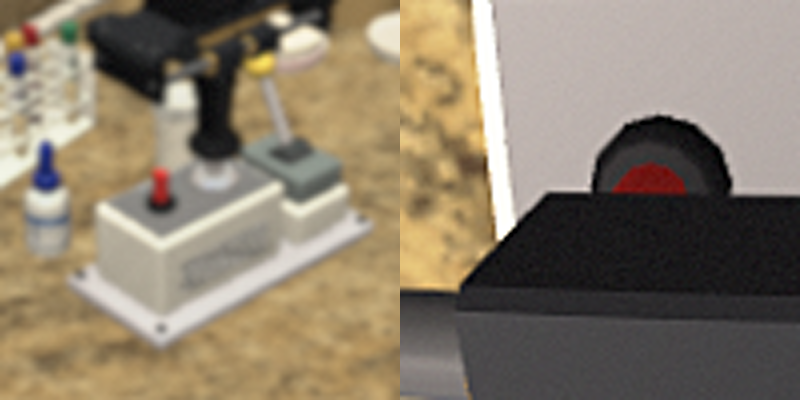

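The pin (scene crop (160,185)) now stands clearly further out and the lever is still at the back. Since extra strokes do no harm, I make four more.

Call:
send_rows(plan=[[[0,0,6,0,0],[0,0,6,0,0],[0,0,6,0,0],[0,0,0,0,0],[0,0,0,0,0],[0,0,-6,0,0],[0,0,-6,0,0],[0,0,-6,0,0],[0,0,0,0,0],[0,0,0,0,0]]])

```text
time: 11.5
eef_pos: [0.5852, -0.0134, 0.1229]
ee_rot: [[0.976, -0.217, -0.001], [-0.217, -0.976, 0.0], [-0.001, 0.0, -1.0]]
wrist_force: [-0.1, -0.0, -0.2]
opening: 0.0004
grip_force: 0.0
```

Call:
send_rows(plan=[[[0,0,6,0,0],[0,0,6,0,0],[0,0,6,0,0],[0,0,0,0,0],[0,0,0,0,0],[0,0,-6,0,0],[0,0,-6,0,0],[0,0,-6,0,0],[0,0,0,0,0],[0,0,0,0,0]]])

```text
time: 12.75
eef_pos: [0.5852, -0.0134, 0.1229]
ee_rot: [[0.976, -0.217, -0.001], [-0.217, -0.976, 0.0], [-0.001, -0.0, -1.0]]
wrist_force: [0.4, -0.2, 0.6]
opening: 0.0007
grip_force: 0.0
```

Call:
send_rows(plan=[[[0,0,6,0,0],[0,0,6,0,0],[0,0,6,0,0],[0,0,0,0,0],[0,0,0,0,0],[0,0,-6,0,0],[0,0,-6,0,0],[0,0,-6,0,0],[0,0,0,0,0],[0,0,0,0,0]]])

```text
time: 14.0
eef_pos: [0.5851, -0.0134, 0.1228]
ee_rot: [[0.976, -0.217, -0.001], [-0.217, -0.976, 0.0], [-0.001, -0.0, -1.0]]
wrist_force: [0.2, -0.7, 0.0]
opening: 0.0006
grip_force: 0.0
```

Call:
send_rows(plan=[[[0,0,6,0,0],[0,0,6,0,0],[0,0,6,0,0],[0,0,0,0,0],[0,0,0,0,0],[0,0,-6,0,0],[0,0,-6,0,0],[0,0,-6,0,0],[0,0,-10,0,0],[0,0,-20,0,0],[0,0,-20,0,0],[0,0,0,0,0]]])

```text
time: 15.5
eef_pos: [0.5867, -0.0137, 0.1748]
ee_rot: [[0.976, -0.217, 0.003], [-0.217, -0.976, -0.001], [0.003, -0.0, -1.0]]
wrist_force: [0.5, -0.1, 0.2]
opening: 0.0005
grip_force: 0.0
```

```bash
python3 - <<'E'
from h import *
b,_=grab('wrist');a,_=grab('scene')
f=lambda x,k:cv2.resize(x,None,fx=k,fy=k,interpolation=cv2.INTER_CUBIC)
A=f(a[165:265,215:315],4);B=cv2.resize(b,(400,300));B=np.vstack([B,np.zeros((100,400,3),np.uint8)])
cv2.imwrite('pics/i1.png',np.hstack([A,B])[:,:,::-1])
E
```

```text
(no output)
```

View pics/i1.png

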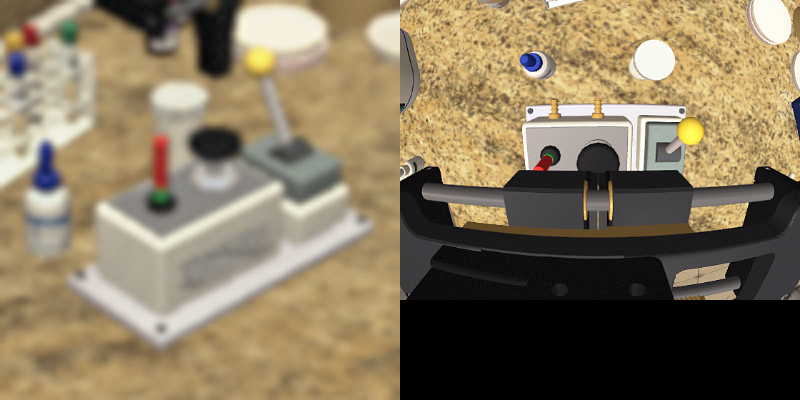

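The pin stands out with its green band showing (scene crop (160,137) to (160,203)). The plunger is up, the lever is back and the bystanders have not moved. I check the pin's height numerically.

```bash
python3 - <<'E'
from h import *
c=vision.camera_info('scene');K=c['intrinsics'];T=np.linalg.inv(c['extrinsics'])
for z in(.132,.14,.089,.099):
    p=K@(T@np.r_[.5955,.0407,z,1])[:3];p=p[:2]/p[2];print(z,p.round(1),((p-[215,165]+.5)*4-.5).round(0))
a=np.load('pics/scene.npz')['p'].astype(int)
for v in range(196,218):print(v,a[v,254:257].tolist())
E
```

```text
0.132 [254.7 201.8] [160. 149.]
0.14 [254.7 199.4] [160. 139.]
0.089 [254.8 214. ] [161. 198.]
0.099 [254.8 211.2] [161. 186.]
196 [[165, 155, 133], [173, 166, 145], [178, 170, 150]]
197 [[164, 151, 128], [170, 158, 139], [176, 166, 146]]
198 [[179, 133, 113], [183, 136, 121], [183, 149, 131]]
199 [[203, 101, 83], [211, 99, 89], [198, 117, 103]]
200 [[205, 70, 59], [211, 64, 58], [197, 92, 82]]
201 [[179, 56, 46], [187, 52, 48], [177, 85, 75]]
202 [[160, 49, 41], [164, 47, 42], [161, 85, 75]]
203 [[156, 48, 39], [158, 46, 41], [157, 86, 76]]
204 [[157, 50, 41], [160, 48, 44], [159, 88, 77]]
205 [[157, 48, 40], [159, 46, 43], [159, 88, 78]]
206 [[156, 47, 38], [159, 47, 42], [159, 90, 78]]
207 [[157, 46, 37], [157, 46, 42], [156, 86, 77]]
208 [[155, 44, 37], [157, 44, 41], [150, 76, 72]]
209 [[154, 43, 39], [157, 41, 39], [146, 69, 66]]
210 [[156, 54, 48], [157, 44, 39], [146, 71, 66]]
211 [[147, 76, 54], [148, 70, 50], [135, 83, 68]]
212 [[111, 106, 65], [111, 104, 59], [106, 105, 74]]
213 [[67, 115, 63], [68, 118, 64], [71, 109, 67]]
214 [[45, 106, 57], [48, 111, 59], [43, 94, 53]]
215 [[35, 75, 42], [36, 79, 44], [33, 65, 39]]
216 [[25, 37, 28], [30, 43, 33], [31, 38, 31]]
217 [[46, 44, 43], [48, 47, 45], [54, 52, 50]]
```

The pin tip is at the predicted row for 140 mm (199.4), so it is fully out. Handing in.

```bash
python3 -c "
from workcell import order
print(order.hand_in())"
```

```text
the job is handed in; nothing more can be done
None
```

The job is handed in: the vent lever was pushed back to its stop and the plunger pumped six full strokes and left up. In the last pictures the pin was fully out and the bottles, pot and marker undisturbed; no verdict came back.

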